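# Throw the bolts of a safe boltwork display and set its catch

### The job

The blue display mount carries the boltwork of a safe door. With a fingertip push a spoke of its three-spoke handle clockwise (seen from above) until the two steel bolts are fully thrown, then push the red knob of the catch clockwise round its pivot, all the way to its stop pin, so that the catch lies behind the bolt bar. Only push: do not grip a spoke or the knob, and do not lift or shift the mount or disturb the padlock, the oil bottle or the lock cylinder standing by it.

Things in the scene. Friction and masses are not known exactly. Their poses are not given: they have to be found in the camera images.
- mount: Heavy loose blue plate (7 kg), 140 (x) x 195 (y) mm, top 24 mm above the bench. Origin at bench height, midway in x, 110 mm from its right (-y) edge. -x is its front, z up; the bolts slide out to -y. In its frame: grey gear housing, 72 mm across, 60 mm high, at (0, 30) mm; steel flange at y -105, 63 mm high, x -26 to 70; bolt bar 51 mm high; red catch at the front right corner.
- handle (a joint): Angle of the three-spoke steel handle (rad), 0 to 1.57; it grows as the handle turns clockwise seen from above. 1.57 is its end stop, with the bolts fully thrown. Upright axis through point handle_hub; it turns stiffly (about 0.2 N m, 4 N at the spoke) and stays where it is left. Starts between 0 and 0.4.
- handle_hub (a point): Point on the handle's upright axis at the height of the spokes' centre line, 88 mm above the bench. The hub is 38 mm across and its top stands 14 mm above this point.
- spoke_a (a point): Point on the centre line of one of the three equal spokes, 45 mm out from the axis; its x axis points outwards along the spoke, z is up. The spokes stand level, 120 degrees apart; each is a 11 mm round bar from the hub to a black ball of 22 mm diameter centred 65 mm from the axis. The space under the spokes is free down to 60 mm above the bench (lower only beside the gear housing).
- spoke_b (a point): The same on the second spoke, 120 degrees anticlockwise from spoke_a.
- spoke_c (a point): The same on the third spoke, 240 degrees anticlockwise from spoke_a.
- bolts (a joint): How far the bar with the two 18 mm round steel bolts is thrown (m): 0 withdrawn, 0.022 fully thrown. It is geared to the handle (14 mm per rad). Fully thrown, the bolts stand 23 mm out of the flange (out to 136 mm from the mount's origin in its -y direction), their centre lines 47 mm above the bench.
- catch (a joint): Angle of the red catch (rad), 0 (open) to 1.05 (closed: its nose behind the thrown bolt bar, its arm at the steel stop pin); it grows clockwise seen from above. Upright axis through point catch_pivot; it turns easily (1 N at the knob) and stays where it is left. Starts between 0 and 0.25.
- catch_knob (a point): Centre of the catch's upright red knob, 18 mm in diameter, 57 mm from the catch's axis. The knob reaches from 46 to 84 mm above the bench, this point is at 65 mm; the catch's red flat arm below it is 12 mm wide and ends 39 mm above the bench. With the catch closed the knob stands straight in front (-x) of the pivot, just ahead of the plate; open, it is 60 degrees farther to the right.
- catch_pivot (a point): Point on the catch's upright axis, 65 mm above the bench.
- padlock_2: Brass padlock lying on the bench farther to the right of the mount, 68 x 42 x 17 mm; origin: centre of its underside. A bystander.
- oil_bottle: White oil bottle with a red pointed cap, standing behind the mount on the left, 37 mm across, 122 mm tall; origin: centre of its underside. A bystander.
- lock_cylinder_1: Brass lock cylinder standing on the bench to the right of the mount, 35 mm across, 30 mm tall; origin: centre of its underside. A bystander.

How it is judged:
On the way, in this order (a step that is already met when the one before it is completed fails the run):
1. the handle is turned clockwise to its stop, the bolts fully thrown (value of joint handle above 1.48 rad and value of joint bolts above 0.0203 m), for 0.2 s.
2. then the catch is swung to its stop pin (value of joint catch above 0.98 rad), for 0.2 s.
At the end, for the whole second after the job is handed in: The handle is within 0.11 rad of its end stop (over 1.46 rad), the bolts out by more than 20.3 mm, the catch within 0.09 rad of its stop pin (over 0.96 rad), both at rest; the mount and the three bystanders within 20 mm of where they were, the mount flat and the oil bottle upright (value of joint handle above 1.46 rad and value of joint bolts above 0.0203 m and value of joint catch above 0.96 rad and distance of each of mount, padlock_2, oil_bottle, lock_cylinder_1 from where it was at the start of the episode below 0.02 m and angle between mount's own z axis and vertical below 0.05 rad and velocity of joint handle between -0.05 and 0.05 rad/s and velocity of joint catch between -0.05 and 0.05 rad/s and angle between oil_bottle's own z axis and vertical below 0.2 rad); the robot touches nothing.
It fails at once if a spoke is taken between the fingers ((contact force between the fingers and anything else above 0.5 N and x of the grasp point in the frame of spoke_a between -0.03 and 0.032 m and y of the grasp point in the frame of spoke_a between -0.006 and 0.006 m and z of the grasp point in the frame of spoke_a between -0.014 and 0.014 m) or (contact force between the fingers and anything else above 0.5 N and x of the grasp point in the frame of spoke_b between -0.03 and 0.032 m and y of the grasp point in the frame of spoke_b between -0.006 and 0.006 m and z of the grasp point in the frame of spoke_b between -0.014 and 0.014 m) or (contact force between the fingers and anything else above 0.5 N and x of the grasp point in the frame of spoke_c between -0.03 and 0.032 m and y of the grasp point in the frame of spoke_c between -0.006 and 0.006 m and z of the grasp point in the frame of spoke_c between -0.014 and 0.014 m)).
It fails at once if the catch's knob is taken between the fingers (contact force between the fingers and anything else above 0.5 N and distance between the grasp point and catch_knob below 0.02 m and horizontal distance between the grasp point and catch_knob below 0.006 m).
It fails at once if the mount is shifted, lifted or tipped (distance of mount from where it was at the start of the episode above 0.02 m or angle between mount's own z axis and vertical above 0.05 rad).
It fails at once if a bystander is moved or the bottle knocked over (distance of any of padlock_2, oil_bottle, lock_cylinder_1 from where it was at the start of the episode above 0.02 m or angle between oil_bottle's own z axis and vertical above 0.2 rad).
It also fails if it takes over 64 s, if anything falls off the work surface, if the arm or the gripper's body presses on something with over 40 N, if the wrist force passes 120 N, or if a joint passes its speed limit or range.

### The arm

A 6-joint arm with a two-finger parallel gripper is mounted at the origin on a cart in front of the work surface, level with it; the furniture and walls round the work are solid. World frame = base frame: x ahead of the robot, y to its left, z up, the work surface at z = 0. Lengths are in m, angles in rad, forces in N, time in s.
With the tool pointing down it reaches from about 0.4 to 0.825 m from the base axis. Payload 7 kg.
Tool frame: the origin (TCP) lies midway between the tips of the shut fingers; the grasp point (between the pads) lies 19 mm behind it; z points along the fingers, y is the line along which they close (so a half turn about z gives the same grasp; the last joint's range is limited). The gripper opens to 88 mm and grips with 3 to 60 N. Pads are 19 mm wide; open, the fingers measure 130 mm over their backs; the gripper's body (78 mm by 193 mm) begins 47 mm behind the grasp point.
Start: joints at [-0.892, 0.359, 0.012, 0, -1.224, -0.288], TCP at [0.257, -0.624, 0.227] pointing down, gripper open.
Joint ranges: [-3.07, 3.07], [-1.43, 2.12], [-1.02, 1.25], [-3.03, 1.67], [-3.05, -0], [-3.03, 3.03]. Speed limits (rad/s): [2.39, 2.39, 3.01, 3.14, 3.14, 3.14].

### API

Orientations are given as [roll, pitch, yaw] about the fixed x, y, z axes, in that order (R = Rz(yaw) Ry(pitch) Rx(roll)).
In Python, from station import arm gives the robot as it stands.
- The arm moves only by the tool servo_tool, never from a script. Its argument "deltas" is a list of rows, each a list of 7 numbers: the closure, from -1 (fully open) to 1 (shut), then the shift along the tool's x, y, z in mm, then the turn, a rotation vector about the tool's x, y, z in degrees. In form: [[gripper, x, y, z, ax, ay, az], ...]. A call has 1 to 20 rows; each row shifts and turns the commanded pose from where the row before left it, along the tool's axes as they then stand; what a row does not reach is not made up. A row lasts 1/12 s, in which the tool goes at most 41.7 mm and 7.16 degrees, less where a joint would pass 70% of its speed; a pose out of reach is approached as far as the arm can. A call is refused whole if a number of a shift passes 41.7 or a number of a turn 7.16, either way. A call with a gripper value outside its range is refused whole. The fingers move at their own pace and stop on an object; "squeeze" is the grip in N (left out, the last holds). Time passes only in rows, so rows that do not move let the fingers close. It gives the time, the measured TCP pose, the force, the opening and the grip force at its end, in the units of the state.
- arm.get_state(): the state, without advancing time (a new reading comes with each control period).
- arm.grab_frame(name): name is "scene" or "top" or "wrist"; returns a dict with "color" (384x512x3 uint8, red, green, blue), "K" (3x3 intrinsics, pixels), "distortion" ([k1, k2, p1, p2, k3] as OpenCV has them; the pictures are not rectified), "position" and "orientation" of the camera in the world. Camera axes: x right, y down, z forward; pixel columns grow to the right and rows downward; lengths in m; the calibration is good to about 2 mm. A picture is of the moment at which its call begins. There is no depth.
- arm.job_done(): hands the job in; it is judged then, once.
Trained networks look in a picture, given as the dict that the camera call returned (one of the last four; its "shot" number tells which), for a name from the list of things; names that differ only in an ending like _2 or _b are one class to them, and where a whole thing is asked for, a point or a joint stands for the part that bears it (a point fixed in the world has none). Each returns a list of dicts, best first, with "conf" (0 to 1); they miss things now and then, are a little off and sometimes report something else, mostly with a low value. They report only what shows in the picture. A call takes as long as a camera call.
- arm.recognise(query, picture): "at" ([x, y, z] in m, in the coordinates of the camera as it stood for that picture, good to about 4 mm: the middle of the surface that is visible of it).
The state is a dict: "t": time; "q": joint angles; "qd": joint speeds; "joint_efforts": joint torques, N m; "eef_pos": TCP position; "ee_rot": TCP orientation; "force": force on the tool from outside, world axes, zero at the start; "moment": the same for the moment, N m; "width": finger opening in m; "gripper_force": force on a finger pad.
Only numpy, scipy, OpenCV 4.12 (cv2) and the standard library are available. Lean on these libraries where they do the work, as an engineer would, in place of code of your own. Each camera call takes 0.05 s, during which the arm holds its last target. There are 200 camera calls.

## Working session

There is one attempt and no reset: what is moved stays moved. The work goes in short steps, Python scripts to look and compute and a tool call to move; the robot and the scene stay as the last step left them, time stands still between calls to the robot, and variables do not carry over. Pictures are saved under pics/ and viewed, at most 10 in all, crops included, and the job is handed in when it is done.

Besides the shell and the picture viewer there is one more tool, called after "Call:" in YAML: its name, and indented under it one key for each argument. servo_tool: Moves the arm, as the interface text tells. Its arguments: {"type":"object","properties":{"deltas":{"type":"array","items":{"type":"array","items":{"type":"number"}}},"squeeze":{"type":"number"}},"required":["deltas"]}

```bash
mkdir -p pics; cat > h.py <<'E'
from station import arm
import numpy as np, cv2
from scipy.spatial.transform import Rotation as R
def rot(o):
    o=np.array(o,float)
    return o if o.shape==(3,3) else (R.from_euler('xyz',o).as_matrix() if o.size==3 else R.from_quat(o).as_matrix())
def world(p,at): return rot(p['orientation'])@np.array(at)+np.array(p['position'])
def ray(p,uv,z):
    n=cv2.undistortPoints(np.array([[uv]],float),p['K'],np.array(p['distortion']))[0,0]
    d=rot(p['orientation'])@np.array([n[0],n[1],1]); c=np.array(p['position'])
    return c+d*(z-c[2])/d[2]
def proj(p,X):
    Rm=rot(p['orientation']).T; t=-Rm@np.array(p['position'])
    return cv2.projectPoints(np.array(X,float).reshape(-1,3),cv2.Rodrigues(Rm)[0],t,np.array(p['K']),np.array(p['distortion']))[0][:,0]
def grab(n,f=None):
    p=arm.grab_frame(n)
    p['K']=np.array(p['K'],float)
    if f: cv2.imwrite('pics/'+f,np.array(p['color'])[:,:,::-1])
    return p
E
python3 - <<'E'
from h import *
s=arm.get_state();print(s)
for n in ['scene','top']:
    p=arm.grab_frame(n); cv2.imwrite(f'pics/{n}0.png',p['color'][:,:,::-1]); print(n,p['position'],p['orientation'])
    for q in ['mount','handle_hub','spoke_a','catch_knob','catch_pivot','padlock_2','oil_bottle','lock_cylinder_1']:
        print(q,[(round(d['conf'],2),world(p,d['at']).round(3).tolist()) for d in arm.recognise(q,p)[:4]])
E
```

```text
{'t': 0.0, 'q': array([-8.91878856e-01,  3.59410344e-01,  1.10412303e-02, -3.69471535e-04,
       -1.22411096e+00, -2.88081496e-01]), 'qd': array([-1.44127578e-05, -1.06242755e-03, -1.65110620e-03,  1.37843660e-03,
       -1.53109721e-03,  1.06399234e-03]), 'joint_efforts': array([-3.52452393e-03, -5.82719135e+01,  2.93039149e+01,  6.99730396e+00,
        6.58247009e-03, -1.91410527e-04]), 'eef_pos': array([ 0.25692121, -0.62364479,  0.22559637]), 'ee_rot': array([ 3.13987960e+00, -1.45414502e-04, -2.75088239e+00]), 'force': array([ 5.83231025e-01, -8.34705691e-04,  1.08611086e+00]), 'moment': array([ 0.00440527,  0.04316753, -0.01990563]), 'gripper_force': 0.0, 'width': 0.08746543528518708}
scene [0.07318541 0.82685945 0.58228401] [-2.19187951 -0.00762674 -2.4643499 ]
mount [(0.58, [0.432, 0.399, 0.02]), (0.32, [0.421, 0.407, 0.094])]
handle_hub [(0.71, [0.415, 0.408, 0.09]), (0.42, [0.434, 0.396, 0.023])]
spoke_a [(0.73, [0.417, 0.406, 0.094]), (0.33, [0.467, 0.27, 0.039])]
catch_knob [(0.83, [0.467, 0.272, 0.042]), (0.52, [0.406, 0.405, 0.092])]
catch_pivot [(0.62, [0.468, 0.272, 0.04])]
padlock_2 [(0.83, [0.469, 0.042, 0.015]), (0.31, [0.411, 0.402, 0.091])]
oil_bottle [(0.88, [0.56, 0.564, 0.057])]
lock_cylinder_1 [(0.59, [0.41, 0.405, 0.094]), (0.51, [0.448, 0.145, 0.03])]
top [0.41275279 0.28300242 0.93138976] [-3.06333044e+00  1.92308999e-03 -1.56783223e+00]
mount [(0.57, [0.459, 0.366, 0.03])]
handle_hub [(0.73, [0.421, 0.4, 0.098])]
spoke_a [(0.95, [0.417, 0.396, 0.095])]
catch_knob [(0.69, [0.42, 0.405, 0.102]), (0.54, [0.466, 0.297, 0.037])]
catch_pivot [(0.5, [0.469, 0.295, 0.035]), (0.21, [0.512, 0.35, 0.053])]
padlock_2 [(0.52, [0.471, 0.04, 0.019]), (0.4, [0.471, 0.295, 0.036])]
oil_bottle [(0.76, [0.566, 0.541, 0.07])]
lock_cylinder_1 [(0.74, [0.454, 0.135, 0.028])]
```

View pics/top0.png

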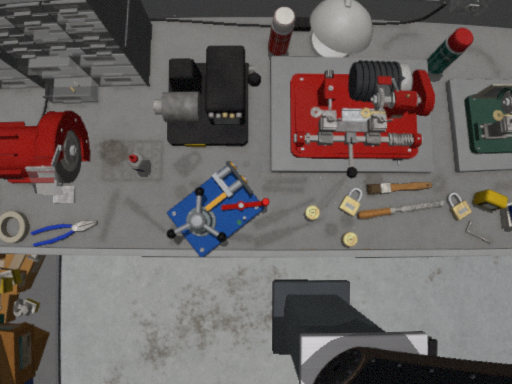

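View pics/scene0.png

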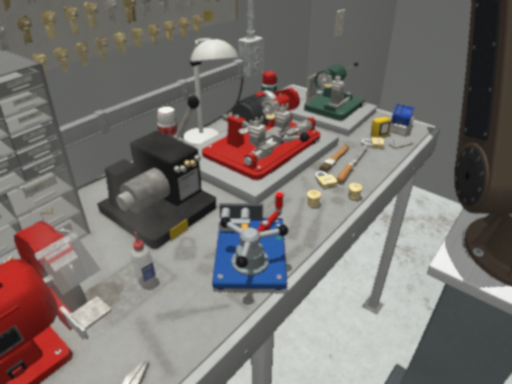

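The top view shows the mount at about (213,212), with its hub near (200,221), the spoke balls near (200,192), (172,233) and (221,236), and the red knob near (266,202). I'll enlarge it.

```bash
python3 - <<'E'
from h import *
im=cv2.imread('pics/top0.png')[145:260,150:280]
cv2.imwrite('pics/crop1.png',cv2.resize(im,None,fx=5,fy=5,interpolation=cv2.INTER_CUBIC))
E
```

```text
(no output)
```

View pics/crop1.png

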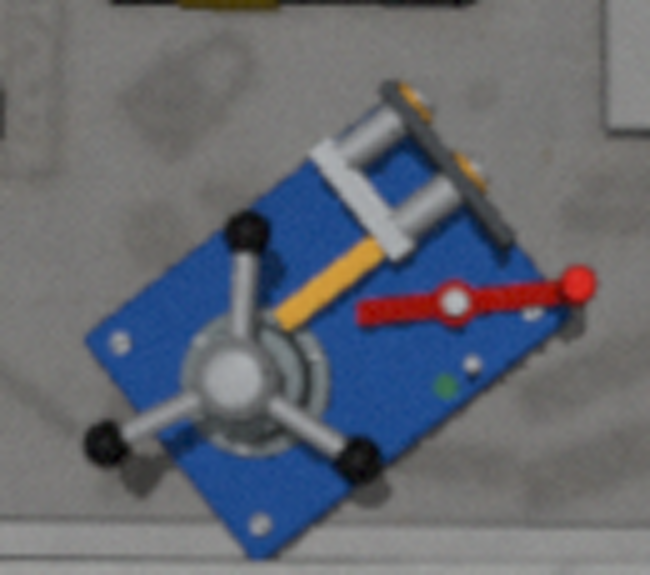

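```bash
cat > fit.py <<'E'
from h import *
from scipy.optimize import least_squares
def mw(m,P):
    c,s=np.cos(m[2]),np.sin(m[2]); P=np.atleast_2d(P)
    return np.c_[m[0]+c*P[:,0]-s*P[:,1], m[1]+s*P[:,0]+c*P[:,1], P[:,2]]
def pol(c,r,a,z): return [c[0]+r*np.cos(a),c[1]+r*np.sin(a),z]
E
python3 - <<'E'
from fit import *
p=grab('top')
I=lambda a:np.c_[150+(np.array(a)[:,0]+.5)/5-.5,145+(np.array(a)[:,1]+.5)/5-.5]
obs=I([(87,340),(258,558),(233,380),(245,232),(105,443),(358,460),(578,285),(456,302)])
def model(x):
    m=x[:3]; H=(0,.03)
    P=[(.07,.085,.024),(-.07,.085,.024),(0,.03,.102)]+[pol(H,.065,x[3]+k*2*np.pi/3,.088) for k in range(3)]
    P+=[pol(x[5:7],.057,x[4],.084),(x[5],x[6],.05)]
    return mw(m,P)
f=lambda x:(proj(p,model(x))-obs).ravel()
r=least_squares(f,[.43,.38,-.6+1.2,0.0,-2,-.0,-.08]) 
for a in [0,2,4]:
  for yw in [.6,-.6]:
    q=least_squares(f,[.43,.38,yw,a,-2,-.0,-.08])
    if q.cost<r.cost:r=q
print(r.cost,r.x.round(4)); print(f(r.x).reshape(-1,2).round(1))
print(model(r.x).round(3)); print('deg',np.degrees(r.x[2:5]))
E
```

```text
4.067664717486942 [ 0.4489  0.3786  0.6814 -0.7373 -2.1493 -0.032  -0.0668]
[[-1.8 -0.4]
 [-0.   1.8]
 [ 0.1 -0.7]
 [ 0.6  0. ]
 [ 0.6 -0.2]
 [ 0.3 -0.4]
 [ 0.2 -0. ]
 [-0.3  0. ]]
[[0.45  0.489 0.024]
 [0.341 0.4   0.024]
 [0.43  0.402 0.102]
 [0.495 0.398 0.088]
 [0.401 0.46  0.088]
 [0.394 0.347 0.088]
 [0.472 0.25  0.084]
 [0.466 0.307 0.05 ]]
deg [  39.04028187  -42.2452512  -123.14800204]
```

```bash
cat > plan.py <<'E'
from h import *
def plan(wps,step=38,turn=6,g=1,dec=0,start=None):
    """wps: (x,y,z,yaw_deg); prints rounded tool-frame rows"""
    s=arm.get_state()
    pos=np.array(s['eef_pos'])*1e3; yaw=np.degrees(s['ee_rot'][2])
    if start is not None: pos=np.array(start[:3])*1e3; yaw=start[3]
    rows=[]
    for w in wps:
        T=np.array(w[:3])*1e3; dy=(w[3]-yaw+180)%360-180
        n=max(1,int(np.ceil(max(np.linalg.norm(T-pos)/step,abs(dy)/turn))))
        p0,y0=pos.copy(),yaw
        for k in range(1,n+1):
            d=R.from_euler('xyz',[180,0,yaw],degrees=True)
            loc=np.round(d.inv().apply(p0+(T-p0)*k/n-pos),dec)+0
            a=np.round(-(y0+dy*k/n-yaw),1)+0
            rows.append([g,*loc.tolist(),0,0,a]); pos=pos+d.apply(loc); yaw-=a
    for i in range(0,len(rows),20): print(str([[int(v) if v==int(v) else round(v,1) for v in r] for r in rows[i:i+20]]).replace(' ',''))
    print('end',pos.round(1),round(yaw,1))
E
python3 - <<'E'
from plan import *
plan([(.42,-.35,.226,-123),(.45,-.05,.226,-123),(.45,.25,.226,-123)])
E
```

```text
[[1,-28,21,0,0,0,np.float64(-3.8)],[1,-30,20,0,0,0,np.float64(-3.9)],[1,-31,17,0,0,0,np.float64(-3.8)],[1,-32,15,0,0,0,np.float64(-3.9)],[1,-33,13,0,0,0,np.float64(-3.8)],[1,-34,11,0,0,0,np.float64(-3.9)],[1,-34,8,0,0,0,np.float64(-3.8)],[1,-35,6,1,0,0,np.float64(-3.9)],[1,-35,4,0,0,0,np.float64(-3.8)],[1,-34,17,0,0,0,0],[1,-33,18,0,0,0,0],[1,-34,17,0,0,0,0],[1,-33,17,0,0,0,0],[1,-34,18,0,0,0,0],[1,-33,17,0,0,0,0],[1,-34,17,0,0,0,0],[1,-33,17,0,0,0,0],[1,-31,20,0,0,0,0],[1,-32,21,0,0,0,0],[1,-31,20,0,0,0,0]]
[[1,-32,21,0,0,0,0],[1,-31,20,0,0,0,0],[1,-32,21,0,0,0,0],[1,-31,20,0,0,0,0],[1,-32,21,0,0,0,0]]
end [450.  250.3 225.6] -123.0
```

Call:
servo_tool:
  deltas:
    - [1, -28, 21, 0, 0, 0, -3.8]
    - [1, -30, 20, 0, 0, 0, -3.9]
    - [1, -31, 17, 0, 0, 0, -3.8]
    - [1, -32, 15, 0, 0, 0, -3.9]
    - [1, -33, 13, 0, 0, 0, -3.8]
    - [1, -34, 11, 0, 0, 0, -3.9]
    - [1, -34, 8, 0, 0, 0, -3.8]
    - [1, -35, 6, 1, 0, 0, -3.9]
    - [1, -35, 4, 0, 0, 0, -3.8]
    - [1, -34, 17, 0, 0, 0, 0]
    - [1, -33, 18, 0, 0, 0, 0]
    - [1, -34, 17, 0, 0, 0, 0]
    - [1, -33, 17, 0, 0, 0, 0]
    - [1, -34, 18, 0, 0, 0, 0]
    - [1, -33, 17, 0, 0, 0, 0]
    - [1, -34, 17, 0, 0, 0, 0]
    - [1, -33, 17, 0, 0, 0, 0]
    - [1, -31, 20, 0, 0, 0, 0]
    - [1, -32, 21, 0, 0, 0, 0]
    - [1, -31, 20, 0, 0, 0, 0]
  squeeze: 10

```text
t: 2.62
eef_pos: [0.45, 0.0636, 0.226]
ee_rot: [-3.141, 0.001, -2.147]
force: [0.7, -0.1, 0.7]
width: 0.0006
gripper_force: 0.0
```

Call:
servo_tool:
  deltas:
    - [1, -32, 21, 0, 0, 0, 0]
    - [1, -31, 20, 0, 0, 0, 0]
    - [1, -32, 21, 0, 0, 0, 0]
    - [1, -31, 20, 0, 0, 0, 0]
    - [1, -32, 21, 0, 0, 0, 0]
    - [1, 0, 0, 0, 0, 0, 0]
    - [1, 0, 0, 0, 0, 0, 0]

```text
t: 3.2
eef_pos: [0.4497, 0.2521, 0.2252]
ee_rot: [3.141, -0.001, -2.144]
force: [-0.1, -0.2, -0.1]
width: 0.0006
gripper_force: 0.0
```

```bash
python3 - <<'E'
from plan import *
s=arm.get_state(); print(s['t'],s['q'].round(2),s['eef_pos'].round(3),np.degrees(s['ee_rot']).round(1),s['force'].round(1),s['width'])
p=grab('wrist','w1.png'); print(p['position'],p['orientation'])
for q in ['handle_hub','catch_knob','catch_pivot','lock_cylinder_1']:
    print(q,[(round(d['conf'],2),world(p,d['at']).round(3).tolist()) for d in arm.recognise(q,p)[:3]])
E
```

```text
3.2 [ 0.89  0.1  -0.34 -0.   -1.14 -1.47] [0.45  0.252 0.225] [ 180.    -0.  -122.9] [-0.1 -0.2 -0.1] 0.0005990660263738344
[0.41261899 0.19400521 0.38339965] [ 2.87796195e+00 -1.39543829e-03  2.56932903e+00]
handle_hub [(0.5, [0.39, 0.448, 0.096])]
catch_knob [(0.81, [0.465, 0.271, 0.035])]
catch_pivot [(0.72, [0.472, 0.269, 0.038])]
lock_cylinder_1 [(0.81, [0.455, 0.141, 0.03])]
```

View pics/w1.png

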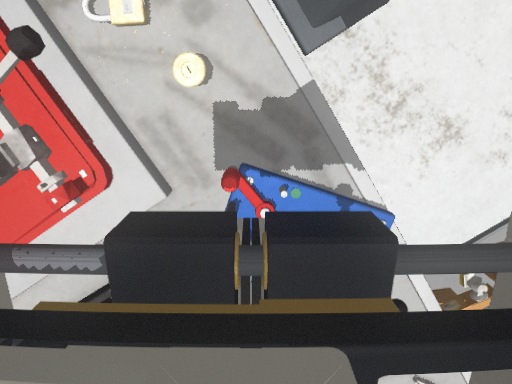

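The wrist view shows the knob at (231,178), the pivot at (265,213), and the lock cylinder at (189,70), clear of the mount. I'll flip the tool by half a turn, because joint 6 would otherwise run out of range, and go to the pre-push pose.

```bash
sed -i 's/a=np.round(-(y0+dy\*k\/n-yaw),1)+0/a=float(np.round(-(y0+dy*k\/n-yaw),1)+0)/' plan.py; python3 - <<'E'
from plan import *
p=grab('wrist'); print('knob',ray(p,(231,178),.08),'pivot',ray(p,(265,213),.05), ray(p,(243,165),.024))
u=np.array([np.cos(np.radians(-123.2)),np.sin(np.radians(-123.2))]);t=np.array([-u[1],u[0]])
q=np.array([.430,.402])+.043*u+.042*t; print(q)
plan([(.445,.30,.226,-33),(*q,.226,57),(*q,.120,57),(*q,.073,57)],step=30,turn=7)
E
```

```text
knob [0.46954276 0.24529719 0.08      ] pivot [0.46610391 0.30309314 0.05      ] [0.46037797 0.25011763 0.024     ]
[0.44159888 0.34302148]
[[1,-3,2,0,0,0,-6.9],[1,-3,3,0,0,0,-7],[1,-4,1,0,0,0,-6.9],[1,-4,1,0,0,0,-6.9],[1,-4,1,0,0,0,-6.9],[1,-3,1,0,0,0,-7],[1,-4,-1,0,0,0,-6.9],[1,-4,0,0,0,0,-6.9],[1,-4,-2,0,0,0,-7],[1,-4,-1,0,0,0,-6.9],[1,-3,-2,0,0,0,-6.9],[1,-3,-2,0,0,0,-7],[1,-3,-3,0,0,0,-6.9],[1,-2,-3,0,0,0,-6.9],[1,-2,-3,0,0,0,-6.9],[1,-1,-3,0,0,0,-7],[1,-1,-3,0,0,0,-6.9],[1,-1,-3,0,0,0,-6.9],[1,0,-3,0,0,0,-6.9],[1,0,-4,0,0,0,-7]]
[[1,1,-3,0,0,0,-6.9],[1,1,-3,0,0,0,-6.9],[1,1,-3,0,0,0,-6.9],[1,2,-3,0,0,0,-6.9],[1,2,-2,0,0,0,-7],[1,3,-3,0,0,0,-6.9],[1,0,0,26,0,0,0],[1,0,0,27,0,0,0],[1,0,0,26,0,0,0],[1,0,0,27,0,0,0],[1,0,0,23,0,0,0],[1,0,0,24,0,0,0]]
end [441.4 343.6  72.8] 57.0
```

Call:
servo_tool:
  deltas:
    - [1, -3, 2, 0, 0, 0, -6.9]
    - [1, -3, 3, 0, 0, 0, -7]
    - [1, -4, 1, 0, 0, 0, -6.9]
    - [1, -4, 1, 0, 0, 0, -6.9]
    - [1, -4, 1, 0, 0, 0, -6.9]
    - [1, -3, 1, 0, 0, 0, -7]
    - [1, -4, -1, 0, 0, 0, -6.9]
    - [1, -4, 0, 0, 0, 0, -6.9]
    - [1, -4, -2, 0, 0, 0, -7]
    - [1, -4, -1, 0, 0, 0, -6.9]
    - [1, -3, -2, 0, 0, 0, -6.9]
    - [1, -3, -2, 0, 0, 0, -7]
    - [1, -3, -3, 0, 0, 0, -6.9]
    - [1, -2, -3, 0, 0, 0, -6.9]
    - [1, -2, -3, 0, 0, 0, -6.9]
    - [1, -1, -3, 0, 0, 0, -7]
    - [1, -1, -3, 0, 0, 0, -6.9]
    - [1, -1, -3, 0, 0, 0, -6.9]
    - [1, 0, -3, 0, 0, 0, -6.9]
    - [1, 0, -4, 0, 0, 0, -7]

```text
t: 5.17
eef_pos: [0.4426, 0.3237, 0.2259]
ee_rot: [-3.141, -0.0, 0.277]
force: [-0.1, -0.2, 0.3]
width: 0.0008
gripper_force: 0.0
```

Call:
servo_tool:
  deltas:
    - [1, 1, -3, 0, 0, 0, -6.9]
    - [1, 1, -3, 0, 0, 0, -6.9]
    - [1, 1, -3, 0, 0, 0, -6.9]
    - [1, 2, -3, 0, 0, 0, -6.9]
    - [1, 2, -2, 0, 0, 0, -7]
    - [1, 3, -3, 0, 0, 0, -6.9]
    - [1, 0, 0, 26, 0, 0, 0]
    - [1, 0, 0, 27, 0, 0, 0]
    - [1, 0, 0, 26, 0, 0, 0]
    - [1, 0, 0, 0, 0, 0, 0]

```text
t: 6.0
eef_pos: [0.4393, 0.3414, 0.142]
ee_rot: [-3.14, 0.007, 0.994]
force: [-1.0, -1.8, -0.7]
width: 0.0008
gripper_force: 0.0
```

```bash
python3 - <<'E'
from plan import *
s=arm.get_state(); print(s['t'],s['q'].round(2),s['eef_pos'].round(3),np.degrees(s['ee_rot']).round(1),s['force'].round(1))
p=grab('wrist'); a=p['color']; t=grab('top'); b=cv2.resize(t['color'][145:260,150:280],None,fx=3.3,fy=3.3,interpolation=cv2.INTER_CUBIC)
o=np.zeros((384,800,3),np.uint8); o[:,:400]=cv2.resize(a,(400,300))[:0].sum() if 0 else 0
w=cv2.resize(a,(400,300)); o[:300,:400]=w; b=b[:384,:400]; o[:b.shape[0],400:400+b.shape[1]]=b
cv2.imwrite('pics/c2.png',o[:,:,::-1])
E
```

```text
6.0 [ 1.01  0.24 -0.36 -0.   -0.98  1.55] [0.439 0.341 0.142] [-179.9    0.4   57. ] [-1.  -1.8 -0.7]
```

View pics/c2.png

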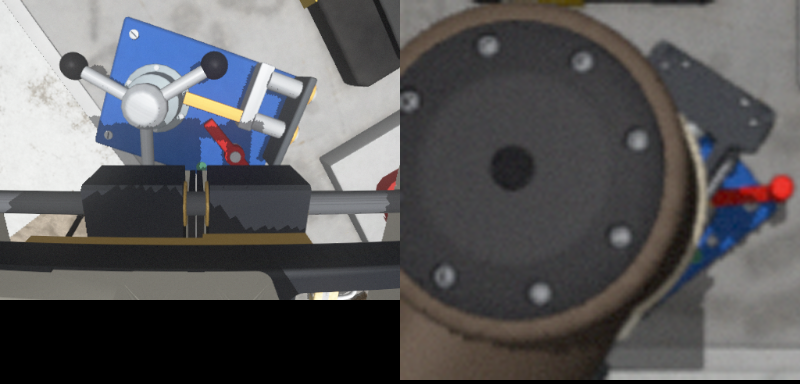

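The wrist half of the picture shows the hub at about (144,102) and two balls at (73,66) and (214,66). The third spoke runs down at x≈147 and the fingers are to its right at x≈197. I'll check the hub position and plan the descent.

```bash
python3 - <<'E'
from plan import *
p=grab('wrist'); k=1.28
h=ray(p,(144*k,102*k),.102); print('hub',h)
for q in [(73,66),(214,66)]:
    b=ray(p,(q[0]*k,q[1]*k),.088); d=(b-h)[:2]; print(b,np.hypot(*d),np.degrees(np.arctan2(d[1],d[0])))
print('tcp',proj(p,[[.4393,.3414,.142]])/k)
E
```

```text
hub [0.4347067  0.40822149 0.102     ]
[0.39937874 0.46510323 0.088     ] 0.06695967296837185 121.8434829914147
[0.49653653 0.4012716  0.088     ] 0.062219193734897836 -6.413331973355519
tcp [[194.69372859 186.12316227]]
```

Call:
servo_tool:
  deltas:
    - [1, 0, 0, 24, 0, 0, 0]
    - [1, 0, 0, 24, 0, 0, 0]
    - [1, 0, 0, 22, 0, 0, 0]
    - [1, 0, 0, 0, 0, 0, 0]

```text
t: 6.48
eef_pos: [0.4404, 0.3434, 0.0748]
ee_rot: [-3.141, 0.003, 0.996]
force: [-0.8, -0.0, -1.0]
width: 0.0006
gripper_force: 0.0
```

```bash
cat > arc.py <<'E'
from plan import *
H=np.array([.432,.404])
def wp(phi,z=.073,r=.045,off=.0265):
    u=np.array([np.cos(np.radians(phi)),np.sin(np.radians(phi))]);t=np.array([-u[1],u[0]])
    return (*(H+r*u+off*t),z,phi+180)
E
python3 - <<'E'
from arc import *
plan([wp(f) for f in [-123,-126,-129,-132,-135,-138,-141,-145,-149,-153]],step=6,turn=7,dec=1)
E
```

```text
[[1,0.4,-4.5,0.6,0,0,0],[1,0.4,-4.5,0.6,0,0,0],[1,0.4,-4.5,0.6,0,0,0],[1,-1.3,-2.4,0,0,0,3],[1,-1.3,-2.4,0,0,0,3],[1,-1.4,-2.4,0,0,0,3],[1,-1.3,-2.4,0,0,0,3],[1,-1.3,-2.4,0,0,0,3],[1,-1.3,-2.4,0,0,0,3],[1,-1.8,-3.2,0,0,0,4],[1,-1.7,-3.2,0,0,0,4],[1,-1.7,-3.2,0,0,0,4]]
end [404. 360.  73.] 27.0
```

Call:
servo_tool:
  deltas:
    - [1, 0.4, -4.5, 0.6, 0, 0, 0]
    - [1, 0.4, -4.5, 0.6, 0, 0, 0]
    - [1, 0.4, -4.5, 0.6, 0, 0, 0]
    - [1, -1.3, -2.4, 0, 0, 0, 3]
    - [1, -1.3, -2.4, 0, 0, 0, 3]
    - [1, -1.4, -2.4, 0, 0, 0, 3]
    - [1, -1.3, -2.4, 0, 0, 0, 3]

```text
t: 7.07
eef_pos: [0.4202, 0.3554, 0.0765]
ee_rot: [3.141, -0.003, 0.785]
force: [4.4, -2.4, -0.7]
width: 0.0005
gripper_force: 2.3
```

Call:
servo_tool:
  deltas:
    - [1, -1.3, -2.4, 0, 0, 0, 3]
    - [1, -1.3, -2.4, 0, 0, 0, 3]
    - [1, -1.8, -3.2, 0, 0, 0, 4]
    - [1, -1.7, -3.2, 0, 0, 0, 4]
    - [1, -1.7, -3.2, 0, 0, 0, 4]

```text
t: 7.48
eef_pos: [0.4052, 0.3615, 0.0765]
ee_rot: [-3.141, -0.002, 0.47]
force: [4.7, -3.3, 0.5]
width: 0.0009
gripper_force: 2.4
```

```bash
python3 - <<'E'
from arc import *
s=arm.get_state(); print(s['t'],s['q'].round(2),s['eef_pos'].round(4),np.degrees(s['ee_rot']).round(1),s['force'].round(1))
p=grab('wrist','w3.png')
d=s['eef_pos'][:2]-H; print(np.hypot(*d),np.degrees(np.arctan2(d[1],d[0])))
plan([wp(f) for f in range(-156,-208,-3)],step=6,turn=7,dec=1)
E
```

```text
7.4833 [ 1.09  0.29 -0.47  0.   -0.8   0.95] [0.4052 0.3615 0.0765] [-1.80e+02 -1.00e-01  2.69e+01] [ 4.7 -3.3  0.5]
0.05029560589195674 -122.26146350704651
[[1,-2.9,-1.1,3.4,0,0,2.6],[1,-1.4,-2.4,0,0,0,3],[1,-1.3,-2.4,0,0,0,3],[1,-1.3,-2.4,0,0,0,3],[1,-1.3,-2.4,0,0,0,3],[1,-1.4,-2.4,0,0,0,3],[1,-1.3,-2.4,0,0,0,3],[1,-1.3,-2.4,0,0,0,3],[1,-1.3,-2.4,0,0,0,3],[1,-1.3,-2.3,0,0,0,3],[1,-1.4,-2.4,0,0,0,3],[1,-1.3,-2.4,0,0,0,3],[1,-1.3,-2.4,0,0,0,3],[1,-1.3,-2.4,0,0,0,3],[1,-1.4,-2.4,0,0,0,3],[1,-1.3,-2.4,0,0,0,3],[1,-1.3,-2.4,0,0,0,3],[1,-1.3,-2.4,0,0,0,3]]
end [379.9 400.8  73. ] -27.0
```

View pics/w3.png

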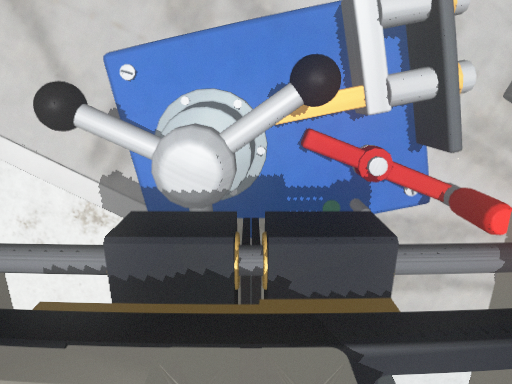

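The wrist view shows the finger against the third spoke, with the hub at (194,165) and the balls at (60,106) and (316,80). The handle has turned under about 5.7 N, so I'll keep pushing in stages.

Call:
servo_tool:
  deltas:
    - [1, -2.9, -1.1, 2, 0, 0, 2.6]
    - [1, -1.4, -2.4, 0, 0, 0, 3]
    - [1, -1.3, -2.4, 0, 0, 0, 3]
    - [1, -1.3, -2.4, 0, 0, 0, 3]
    - [1, -1.3, -2.4, 0, 0, 0, 3]
    - [1, -1.4, -2.4, 0, 0, 0, 3]

```text
t: 8.03
eef_pos: [0.392, 0.3704, 0.0743]
ee_rot: [-3.141, -0.002, 0.165]
force: [3.9, -4.0, 0.9]
width: 0.0003
gripper_force: 2.1
```

Call:
servo_tool:
  deltas:
    - [1, -1.3, -2.4, 0, 0, 0, 3]
    - [1, -1.3, -2.4, 0, 0, 0, 3]
    - [1, -1.3, -2.4, 0, 0, 0, 3]
    - [1, -1.3, -2.3, 0, 0, 0, 3]

```text
t: 8.37
eef_pos: [0.3858, 0.379, 0.0742]
ee_rot: [-3.141, -0.001, -0.044]
force: [3.6, -3.7, 1.5]
width: 0.0007
gripper_force: 2.1
```

Call:
servo_tool:
  deltas:
    - [1, -1.4, -2.4, 0, 0, 0, 3]
    - [1, -1.3, -2.4, 0, 0, 0, 3]

```text
t: 8.53
eef_pos: [0.3833, 0.3838, 0.0741]
ee_rot: [-3.141, -0.001, -0.149]
force: [2.4, -4.9, 1.1]
width: 0.0004
gripper_force: 2.1
```

```bash
python3 - <<'E'
from arc import *
s=arm.get_state(); print(s['t'],s['q'].round(2),s['eef_pos'].round(4),np.degrees(s['ee_rot']).round(1),s['force'].round(1))
p=grab('wrist','w4.png')
plan([wp(f) for f in range(-192,-215,-3)],step=6,turn=7,dec=1)
E
```

```text
8.5333 [ 1.15  0.29 -0.48  0.   -0.8   0.27] [0.3833 0.3838 0.0741] [-180.    -0.    -8.5] [ 2.4 -4.9  1.1]
[[1,-1.2,-3.1,1,0,0,3.3],[1,-1.3,-2.4,0,0,0,3],[1,-1.4,-2.4,0,0,0,3],[1,-1.3,-2.3,0,0,0,3],[1,-1.3,-2.4,0,0,0,3],[1,-1.4,-2.4,0,0,0,3],[1,-1.3,-2.4,0,0,0,3],[1,-1.3,-2.4,0,0,0,3]]
end [379.8 406.3  73. ] -33.0
```

View pics/w4.png

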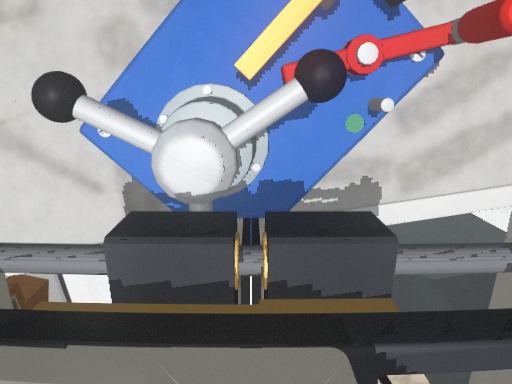

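The handle is still turning freely at about 5.4 N. The hub is at (195,160) and the balls are at (58,97) and (320,75). I'll go on in small steps until the force rises.

Call:
servo_tool:
  deltas:
    - [1, -1.2, -3.1, 0, 0, 0, 3.3]
    - [1, -1.3, -2.4, 0, 0, 0, 3]

```text
t: 8.75
eef_pos: [0.3815, 0.3894, 0.0739]
ee_rot: [3.141, -0.0, -0.258]
force: [1.3, -4.6, 2.4]
width: 0.0005
gripper_force: 2.2
```

Call:
servo_tool:
  deltas:
    - [1, -1.4, -2.4, 0, 0, 0, 3]
    - [1, -1.3, -2.3, 0, 0, 0, 3]

```text
t: 8.92
eef_pos: [0.3802, 0.3946, 0.0738]
ee_rot: [3.141, -0.0, -0.363]
force: [1.2, -5.0, 2.0]
width: 0.0003
gripper_force: 2.1
```

Call:
servo_tool:
  deltas:
    - [1, -1.3, -2.4, 0, 0, 0, 3]

```text
t: 9.0
eef_pos: [0.3798, 0.3972, 0.0737]
ee_rot: [3.141, -0.0, -0.415]
force: [1.0, -5.2, 1.6]
width: 0.0005
gripper_force: 2.1
```

```bash
python3 - <<'E'
from arc import *
s=arm.get_state(); print(s['t'],s['eef_pos'].round(4),np.degrees(s['ee_rot']).round(1),s['force'].round(1))
d=s['eef_pos'][:2]-H; r=np.hypot(*d); print(r,np.degrees(np.arctan2(d[1],d[0])-np.arcsin(.0265/r)))
E
```

```text
9.0 [0.3798 0.3972 0.0737] [180.   -0.  -23.8] [ 1.  -5.2  1.6]
0.052639455765378 -202.7808988965698
```

Call:
servo_tool:
  deltas:
    - [1, -1.3, -2.4, 0, 0, 0, 3]
    - [1, -1.3, -2.4, 0, 0, 0, 3]

```text
t: 9.17
eef_pos: [0.3781, 0.3986, 0.0731]
ee_rot: [3.133, -0.001, -0.521]
force: [-4.9, -21.5, 14.7]
width: 0.0004
gripper_force: 11.0
```

Call:
servo_tool:
  deltas:
    - [1, -1.3, -2.4, 0, 0, 0, 3]

```text
t: 9.25
eef_pos: [0.3772, 0.3988, 0.0728]
ee_rot: [3.128, -0.002, -0.574]
force: [-10.0, -27.5, 21.5]
width: 0.0003
gripper_force: 15.1
```

Call:
servo_tool:
  deltas:
    - [1, -0.8, -1.6, 0, 0, 0, 2]

```text
t: 9.33
eef_pos: [0.3766, 0.3989, 0.0724]
ee_rot: [3.125, -0.003, -0.609]
force: [-12.0, -29.2, 23.3]
width: 0.0007
gripper_force: 16.9
```

The force jumped to about 30 N, so the handle is at its stop. I'll ease off, back away and rise.

Call:
servo_tool:
  deltas:
    - [1, 0.5, 2, 0, 0, 0, 0]
    - [1, 0, 0, 0, 0, 0, 0]
    - [1, 0, 0, 0, 0, 0, 0]
    - [1, 1, 4, 0, 0, 0, 0]
    - [1, 0, 8, 0, 0, 0, 0]
    - [1, 0, 6, 0, 0, 0, 0]
    - [1, 0, 0, -25, 0, 0, 0]
    - [1, 0, 0, -30, 0, 0, 0]
    - [1, 0, 0, -30, 0, 0, 0]
    - [1, 0, 0, -40, 0, 0, 0]
    - [1, 0, 0, -30, 0, 0, 0]
    - [1, 0, 0, 0, 0, 0, 0]

```text
t: 10.33
eef_pos: [0.3716, 0.3938, 0.2359]
ee_rot: [-3.129, 0.001, -0.605]
force: [0.5, 0.9, 1.1]
width: 0.0003
gripper_force: 0.0
```

```bash
python3 - <<'E'
from arc import *
s=arm.get_state(); print(s['t'],s['q'].round(2),s['eef_pos'].round(4),np.degrees(s['ee_rot']).round(1),s['force'].round(1))
p=grab('wrist','w5.png')
P={'hubtop':(.430,.402,.102)}
E
```

```text
10.3333 [ 1.18  0.12 -0.28  0.   -1.15 -0.21] [0.3716 0.3938 0.2359] [-179.3    0.   -34.6] [0.5 0.9 1.1]
```

View pics/w5.png

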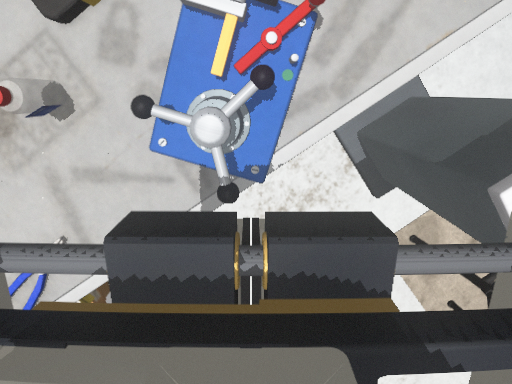

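The wrist view shows the hub at (209,126), the balls at (142,107), (262,76) and (228,193), and the pivot at (272,38). The bolt bar has moved away towards the flange. I'll re-measure and plan the catch.

```bash
python3 - <<'E'
from fit import *
p=grab('wrist')
obs=np.array([(150,148),(265,183),(209,126),(142,107),(262,76),(228,193),(272,38)],float)
def model(x):
    H=(0,.03)
    P=[(.07,.085,.024),(-.07,.085,.024),(0,.03,.102)]+[pol(H,.065,x[3]+k*2*np.pi/3,.088) for k in range(3)]+[(-.032,-.0668,.05)]
    return mw(x[:3],P)
f=lambda x:(proj(p,model(x))-obs).ravel()
r=min([least_squares(f,[.45,.38,.68,a]) for a in (0,1,2,3,4,5)],key=lambda r:r.cost)
print(r.cost,r.x.round(4),f(r.x).reshape(-1,2).round(1).tolist()); a=np.degrees(r.x[3]); print([(a+k*120+42.2)%360 for k in range(3)],'world pivot',model(r.x)[-1])
E
```

```text
14538.455368245814 [ 0.4451  0.3795  0.6851 -0.6592] [[-3.7, 5.2], [-1.2, 3.3], [-1.0, 4.8], [23.3, -37.2], [-77.1, 115.1], [52.7, -71.4], [0.0, 0.4]]
[np.float64(4.4314252629927395), np.float64(124.43142526299273), np.float64(244.43142526299272)] world pivot [0.46260786 0.30747906 0.05      ]
```

```bash
python3 - <<'E'
from fit import *
from plan import plan
p=grab('wrist')
obs=np.array([(150,148),(265,183),(209,126),(142,107),(228,193),(262,76),(272,38)],float)
def model(x):
    H=(0,.03)
    P=[(.07,.085,.024),(-.07,.085,.024),(0,.03,.102)]+[pol(H,.065,x[3]+k*2*np.pi/3,.088) for k in range(3)]+[(-.032,-.0668,.05)]
    return mw(x[:3],P)
f=lambda x:(proj(p,model(x))-obs).ravel()
r=min([least_squares(f,[.45,.38,.68,a]) for a in (0,1,2,3,4,5)],key=lambda r:r.cost)
print(r.cost,r.x.round(4),f(r.x).reshape(-1,2).round(1).tolist()); a=np.degrees(r.x[3]); print([(a+k*120+42.2)%360 for k in range(3)],'world pivot',model(r.x)[-1])
E
```

```text
23.339012831783933 [ 0.4455  0.375   0.6803 -0.0014] [[-4.0, 2.8], [-0.5, 1.7], [0.1, 1.8], [-0.4, -0.9], [0.9, -0.1], [1.3, -1.2], [1.7, -2.9]]
[np.float64(42.1208458270027), np.float64(162.1208458270027), np.float64(282.1208458270027)] world pivot [0.4626162  0.30297064 0.05      ]
```

```bash
cat > knob.py <<'E'
from plan import *
V=np.array([.4645,.3045])
def kp(phi,z=.065,off=.0185,r=.057):
    u=np.array([np.cos(np.radians(phi)),np.sin(np.radians(phi))]);t=np.array([-u[1],u[0]])
    return (*(V+r*u+off*t),z,phi+90)
E
python3 - <<'E'
from knob import *
plan([kp(-84,.226,.034),kp(-84,.120,.034)],step=30)
E
```

```text
[[1,27,5,0,0,0,-5.8],[1,27,9,1,0,0,-5.8],[1,25,10,0,0,0,-5.9],[1,25,14,0,0,0,-5.8],[1,22,15,1,0,0,-5.8],[1,22,18,0,0,0,-5.8],[1,19,20,1,0,0,-5.8],[1,0,0,26,0,0,0],[1,0,0,27,0,0,0],[1,0,0,26,0,0,0],[1,0,0,27,0,0,0]]
end [504.6 251.6 119.5] 6.0
```

Call:
servo_tool:
  deltas:
    - [1, 27, 5, 0, 0, 0, -5.8]
    - [1, 27, 9, 1, 0, 0, -5.8]
    - [1, 25, 10, 0, 0, 0, -5.9]
    - [1, 25, 14, 0, 0, 0, -5.8]
    - [1, 22, 15, 1, 0, 0, -5.8]
    - [1, 22, 18, 0, 0, 0, -5.8]
    - [1, 19, 20, 1, 0, 0, -5.8]
    - [1, 0, 0, 26, 0, 0, 0]
    - [1, 0, 0, 27, 0, 0, 0]
    - [1, 0, 0, 26, 0, 0, 0]
    - [1, 0, 0, 0, 0, 0, 0]

```text
t: 11.4
eef_pos: [0.5015, 0.2484, 0.1396]
ee_rot: [3.137, 0.009, 0.102]
force: [-0.6, -0.5, -2.1]
width: 0.0004
gripper_force: 0.0
```

```bash
python3 - <<'E'
from knob import *
s=arm.get_state(); print(s['t'],s['q'].round(2),s['eef_pos'].round(4),np.degrees(s['ee_rot']).round(1),s['force'].round(1))
a=grab('wrist')['color']; t=grab('top')['color'][150:250,180:290]
o=np.zeros((400,800,3),np.uint8); o[:300,:400]=cv2.resize(a,(400,300)); b=cv2.resize(t,(400,364),interpolation=cv2.INTER_CUBIC); o[:364,400:]=b
cv2.imwrite('pics/c6.png',o[:,:,::-1])
plan([kp(-84,.090,.034),kp(-84,.065,.034)],step=30,dec=1)
E
```

```text
11.4 [ 0.81  0.25 -0.36 -0.   -0.98  0.87] [0.5015 0.2484 0.1396] [179.7   0.5   5.8] [-0.6 -0.5 -2.1]
[[1,0.1,-0.5,27.4,0,0,0],[1,0,-0.4,27.4,0,0,-0.1],[1,0,0,25,0,0,0]]
end [504.2 251.3  65. ] 6.0
```

View pics/c6.png

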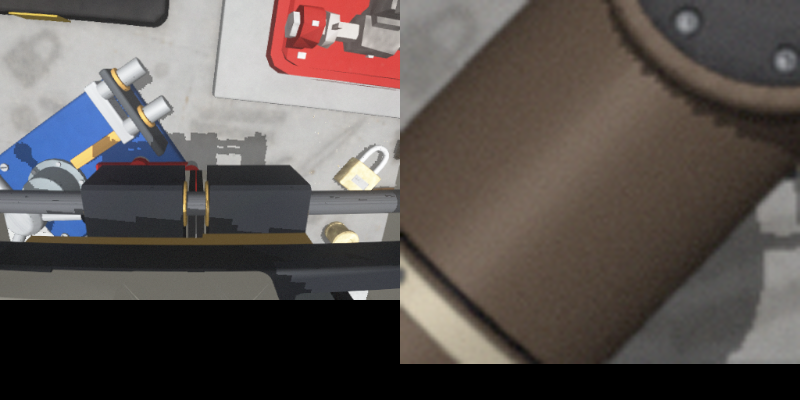

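The wrist view shows both bolts thrown out of the flange at (130,72) and (155,108), and the fingers beyond the flange end at (160,148). I'll descend to 66 mm, which clears the flange.

Call:
servo_tool:
  deltas:
    - [1, 0, 0, 27, 0, 0, 0]
    - [1, 0, 0, 27, 0, 0, 0]
    - [1, 0, 0, 18, 0, 0, 0]
    - [1, 0, 0, 0, 0, 0, 0]
    - [1, 0, 0, 0, 0, 0, 0]

```text
t: 11.92
eef_pos: [0.5052, 0.2515, 0.0748]
ee_rot: [3.141, -0.0, 0.104]
force: [-0.0, 0.2, 0.4]
width: 0.0004
gripper_force: 0.0
```

```bash
python3 - <<'E'
from knob import *
s=arm.get_state(); print(s['t'],s['eef_pos'].round(4),s['force'].round(1))
plan([kp(f,s['eef_pos'][2]) for f in range(-84,-142,-3)],step=5,dec=1)
E
```

```text
11.9167 [0.5052 0.2515 0.0748] [-0.   0.2  0.4]
[[1,-4.1,0,0,0,0,0],[1,-4.1,0,0,0,0,0],[1,-4.1,0,0,0,0,0],[1,-4.1,0.1,0,0,0,0],[1,-3,0.8,0,0,0,3],[1,-3,0.9,0,0,0,3],[1,-3.1,0.9,0,0,0,3],[1,-3,0.9,0,0,0,3],[1,-3,0.9,0,0,0,3],[1,-3,0.9,0,0,0,3],[1,-3,0.9,0,0,0,3],[1,-3,0.9,0,0,0,3],[1,-3,0.9,0,0,0,3],[1,-3,0.9,0,0,0,3],[1,-3,0.9,0,0,0,3],[1,-3,0.9,0,0,0,3],[1,-3,0.9,0,0,0,3],[1,-3,0.8,0,0,0,3],[1,-3,0.9,0,0,0,3],[1,-3.1,0.9,0,0,0,3]]
[[1,-3,0.9,0,0,0,3],[1,-3,0.9,0,0,0,3],[1,-3,0.9,0,0,0,3]]
end [431.8 254.3  74.8] -51.0
```

Down 7 mm more, then approach and push the knob.

Call:
servo_tool:
  deltas:
    - [1, 0, 0, 7, 0, 0, 0]
    - [1, -4.1, 0, 1, 0, 0, 0]
    - [1, -4.1, 0, 0, 0, 0, 0]
    - [1, -4.1, 0, 0, 0, 0, 0]
    - [1, -4.1, 0, 0, 0, 0, 0]
    - [1, -3, 0.8, 0, 0, 0, 3]
    - [1, -3, 0.9, 0, 0, 0, 3]
    - [1, -3, 0.9, 0, 0, 0, 3]
    - [1, -3, 0.9, 0, 0, 0, 3]
    - [1, -3, 0.9, 0, 0, 0, 3]

```text
t: 12.75
eef_pos: [0.4737, 0.2454, 0.0665]
ee_rot: [-3.14, -0.001, -0.161]
force: [0.9, 1.2, 0.0]
width: 0.0003
gripper_force: 0.7
```

Call:
servo_tool:
  deltas:
    - [1, -3, 0.9, 0, 0, 0, 3]
    - [1, -3, 0.9, 0, 0, 0, 3]
    - [1, -3, 0.9, 0, 0, 0, 3]
    - [1, -3, 0.9, 0, 0, 0, 3]
    - [1, -3, 0.9, 0, 0, 0, 3]
    - [1, -3, 0.9, 0, 0, 0, 3]

```text
t: 13.25
eef_pos: [0.455, 0.2455, 0.0665]
ee_rot: [-3.14, -0.001, -0.475]
force: [1.0, 0.5, 0.1]
width: 0.0002
gripper_force: 0.7
```

Call:
servo_tool:
  deltas:
    - [1, -3, 0.9, 0, 0, 0, 3]
    - [1, -3, 0.9, 0, 0, 0, 3]
    - [1, -3, 0.9, 0, 0, 0, 3]
    - [1, -3, 0.9, 0, 0, 0, 3]

```text
t: 13.58
eef_pos: [0.4429, 0.2486, 0.0665]
ee_rot: [-3.14, -0.0, -0.685]
force: [2.2, -0.3, 0.9]
width: 0.0004
gripper_force: 0.7
```

Call:
servo_tool:
  deltas:
    - [1, -3, 0.9, 0, 0, 0, 3]
    - [1, -3, 0.9, 0, 0, 0, 3]

```text
t: 13.75
eef_pos: [0.4371, 0.2512, 0.0665]
ee_rot: [-3.14, -0.0, -0.79]
force: [1.5, -0.8, 0.9]
width: 0.0009
gripper_force: 0.7
```

```bash
python3 - <<'E'
from knob import *
s=arm.get_state(); print(s['t'],s['q'].round(2),s['eef_pos'].round(4),np.degrees(s['ee_rot']).round(1),s['force'].round(1))
plan([kp(f,s['eef_pos'][2]) for f in range(-138,-146,-2)],step=5,dec=1)
E
```

```text
13.75 [ 0.91  0.25 -0.57  0.   -0.75 -0.13] [0.4371 0.2512 0.0665] [-179.9   -0.   -45.2] [ 1.5 -0.8  0.9]
[[1,-2.9,0.8,0,0,0,2.8],[1,-2,0.6,0,0,0,2],[1,-2,0.7,0,0,0,2],[1,-2,0.6,0,0,0,2]]
end [429.2 256.   66.5] -54.0
```

Call:
servo_tool:
  deltas:
    - [1, -2.9, 0.8, 0, 0, 0, 2.8]

```text
t: 13.83
eef_pos: [0.4344, 0.2526, 0.0665]
ee_rot: [-3.14, -0.0, -0.838]
force: [1.8, -0.3, 0.5]
width: 0.0007
gripper_force: 0.7
```

Call:
servo_tool:
  deltas:
    - [1, -2, 0.6, 0, 0, 0, 2]

```text
t: 13.92
eef_pos: [0.4326, 0.2537, 0.0665]
ee_rot: [-3.14, 0.0, -0.873]
force: [1.7, -0.1, 0.2]
width: 0.0006
gripper_force: 0.6
```

Call:
servo_tool:
  deltas:
    - [1, -2, 0.6, 0, 0, 0, 2]

```text
t: 14.0
eef_pos: [0.4312, 0.2546, 0.0666]
ee_rot: [-3.14, -0.0, -0.907]
force: [9.7, -6.9, -0.3]
width: 0.0004
gripper_force: 5.9
```

Call:
servo_tool:
  deltas:
    - [1, -1.5, 0, 0, 0, 0, 0]

```text
t: 14.08
eef_pos: [0.4308, 0.2549, 0.0666]
ee_rot: [-3.14, -0.002, -0.907]
force: [15.3, -11.1, -2.5]
width: 0.0001
gripper_force: 9.7
```

The force shows the catch at its stop pin (19 N). I'll hold for a moment, back straight off and rise.

Call:
servo_tool:
  deltas:
    - [1, 0, 0, 0, 0, 0, 0]
    - [1, 0, 0, 0, 0, 0, 0]
    - [1, 0, 0, 0, 0, 0, 0]
    - [1, 5, 0, 0, 0, 0, 0]
    - [1, 10, 0, 0, 0, 0, 0]
    - [1, 10, 0, 0, 0, 0, 0]
    - [1, 0, 0, -25, 0, 0, 0]
    - [1, 0, 0, -35, 0, 0, 0]
    - [1, 0, 0, -40, 0, 0, 0]
    - [1, 0, 0, -40, 0, 0, 0]
    - [1, 0, 0, -20, 0, 0, 0]

```text
t: 15.0
eef_pos: [0.4469, 0.2361, 0.2309]
ee_rot: [-3.136, 0.0, -0.906]
force: [0.9, 1.2, -0.4]
width: 0.0008
gripper_force: 0.0
```

Call:
servo_tool:
  deltas:
    - [1, 30, 20, 0, 0, 0, 0]
    - [1, 30, 20, 0, 0, 0, 0]
    - [1, 30, 20, 0, 0, 0, 0]
    - [1, 30, 20, 0, 0, 0, 0]
    - [1, 30, 20, 0, 0, 0, 0]
    - [1, 30, 20, 0, 0, 0, 0]
    - [1, 30, 20, 0, 0, 0, 0]
    - [1, 0, 0, 0, 0, 0, 0]
    - [1, 0, 0, 0, 0, 0, 0]

```text
t: 15.75
eef_pos: [0.4643, -0.0181, 0.2258]
ee_rot: [-3.142, 0.0, -0.91]
force: [0.3, 1.3, -1.0]
width: 0.0004
gripper_force: 0.0
```

```bash
python3 - <<'E'
from h import *
s=arm.get_state(); print(s['t'],s['eef_pos'].round(4),s['force'].round(1))
t=grab('top')['color'][145:260,150:280]
cv2.imwrite('pics/t7.png',cv2.resize(t,None,fx=5,fy=5,interpolation=cv2.INTER_CUBIC)[:,:,::-1])
E
```

```text
15.75 [ 0.4643 -0.0181  0.2258] [ 0.3  1.3 -1. ]
```

View pics/t7.png

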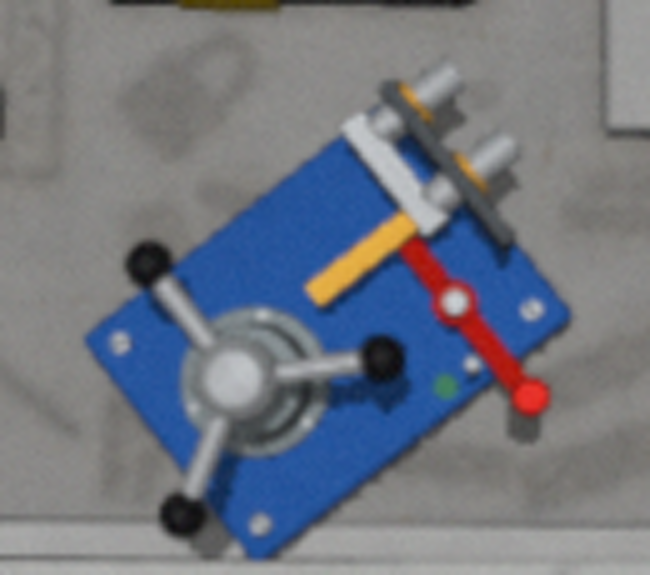

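The bolts are thrown, the catch lies against its pin at (472,365) with its nose behind the bar, and the plate's corners are where they were. I'm handing it in.

```bash
python3 -c "
from station import arm
print(arm.job_done())"
```

```text
the job is handed in; nothing more can be done
None
```

I pushed the handle to its end stop and then the catch to its stop pin; the last picture shows the bolts thrown and the mount unmoved, and the job is handed in (no verdict was returned).

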